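Take the price slate out from under its spring finger and file it

ROBOT

A 6-joint arm with a two-finger parallel gripper is mounted at the origin on the work surface. World frame = base frame: x ahead of the robot, y to its left, z up, the work surface at z = 0. Lengths are in m, angles in rad, forces in N, time in s.
With the tool pointing down it reaches from about 0.275 to 0.725 m from the base axis. Payload 15.9 kg.
Tool frame: the origin (TCP) lies between the finger pads; the fingertips stand 8 mm ahead of it and the grasp point (between the pads) lies 11 mm behind it; z points along the fingers, y is the direction in which the jaws open and shut (so a half turn about z gives the same grasp; the last joint's range is limited). The gripper opens to 85 mm and grips with 20 to 120 N. Pads are 22 mm wide; open, the fingers measure 114 mm over their backs; the gripper's body (76 mm by 85 mm) begins 54 mm behind the grasp point. The pads swing forward as they close: fully open they stand 13 mm farther back than shut.
Start: joints at [1.186, 0.213, -0.034, 1.323, 0, 1.571], TCP at [0.188, 0.463, 0.239] pointing down, gripper open.
Joint ranges: [-2.98, 2.98], [-0.74, 1.72], [-1.14, 1.35], [-2.1, 2.04], [-1.57, 1.44], [-3.14, 3.14]. Speed limits (rad/s): [1.89, 1.89, 2.39, 2.57, 3.14, 3.14].

INTERFACE

Orientations are given as a unit quaternion [w, x, y, z].
In Python, from station import readout, capture, workorder gives the robot as it stands. The module is installed in compiled form; this text tells all that it offers.
- The arm moves only by the tool step_arm, never from a script. Its argument "moves" is text: rows parted by semicolons, each of 6 numbers parted by spaces: the shift along the tool's x, y, z in units of 30 mm (1.0 is 30 mm), then the turn, a rotation vector about the tool's x, y, z in units of 6 degrees (1.0 is 6 degrees). In form: tx ty tz rx ry rz; .... A call has 1 to 20 rows; each row shifts and turns the commanded pose from where the row before left it, along the tool's axes as they then stand; what a row does not reach is not made up. A row lasts 1/12 s, in which the tool goes at most 41.7 mm and 7.16 degrees, less where a joint would pass 70% of its speed; a pose out of reach is approached as far as the arm can. A call is refused whole if a number of a shift passes 1 or a number of a turn 1, either way. A call with a gripper value outside its range is refused whole. "jaw" is the opening, from 0 (shut) to 1 (fully open), set as the call begins (left out, the last holds). The fingers move at their own pace and stop on an object; the grip force is fixed at half the most. Time passes only in rows, so rows that do not move let the fingers close. It gives the time, the measured TCP pose, the force and the opening at its end, in the units of the state.
- readout.read_state(): the state, without advancing time (a new reading comes with each control period).
- capture(name): name is "side" or "top"; returns a dict with "img" (420x560x3 uint8, red, green, blue), "fx", "fy", "cx", "cy" (pixels), "k1" (the pictures are not rectified: a ray, as slopes to the right and down, at radius r is drawn at 1 + k1 r^2 times it, then the intrinsics apply), "rvec" (rotation vector, rad) and "tvec" (3), from world to camera coordinates, as OpenCV has them. Camera axes: x right, y down, z forward; pixel columns grow to the right and rows downward; lengths in m; the calibration is good to about 2 mm. A picture is of the moment at which its call begins. There is no depth.
- workorder.job_done(): hands the job in, once; it reports no verdict.
The state is a dict: "clock": time; "qpos": joint angles; "qvel": joint speeds; "joint_efforts": joint torques, N m; "ee_pos": TCP position; "tcp_rot": TCP orientation; "contact_force": force on the tool from outside, world axes, zero at the start; "wrist_torque": the same for the moment, N m; "finger_gap": opening from 0.0 (shut) to 1.0 (fully open).
Only numpy, scipy, OpenCV 4.12 (cv2) and the standard library are available. Lean on these libraries where they do the work, as an engineer would, in place of code of your own. Each camera call takes 0.05 s, during which the arm holds its last target.

TASK

Swing the spring finger on the display stand up off the blank price slate by its orange knob, right over until it stays up by itself, and only then lift the slate off the stand. Lower it (do not drop it) into the empty compartment of the blue slate box so that it stands on its lower edge on the floor of the box, and let go; do not shift the small slate in the other compartment or upset the jar.

Things in the scene. Friction and masses are not known exactly. Their poses are not given: they have to be found in the camera images.
- stand: Wooden stand fixed to the table, base 190 x 200 x 14 mm; origin: centre of its underside. +x faces the customers, away from the robot. It holds the slate leaning 25 deg from upright, top towards -x: in its frame 'up the slate' is (-0.423, 0, 0.906), the face normal (0.906, 0, 0.423). A post 20 mm wide, centred 89 mm to +y, carries the finger; it ends 23 mm higher up the slope than the slate.
- slate: Blank price slate, dark panel in a light wooden frame, 130 wide x 145 high x 10 mm thick, about 0.2 kg. Origin: middle of its lower edge; z runs up the slate, y along its width, x is the normal of its face. It stands loose on the stand's ledge, held down at its top edge by the finger.
- finger (a joint): Hinge of the hold-down finger, rad, about the slate's face normal. 0: the finger lies on the slate's top edge, pressing with about 4 N; it turns up, then over towards the post, to its stop at 1.9, well clear of the slate. A spring and the weight of its knob pull it: below about 1.2 it snaps back down, above 1.4 it falls on to 1.9 by itself and stays. Moving it at the knob takes about 4 N.
- finger_pivot (a point): On the finger's hinge axis at the post, in the slate's mid-plane, 9 mm above its top edge. From here the finger, an aluminium bar 85 mm long, 18 high, 12 thick, runs along -y. 62 mm out, a lip 20 wide, 5 thick hooks 14 mm down over the customers' face of the slate. Axes turn with the finger; at joint 0: x face normal, y along the slate's width, z up the slate.
- finger_knob (a point): Centre of the finger's orange knob: a heavy drum (about 0.35 kg), diameter 43 mm, 30 mm long along the slate's normal with flat ends, on a stem 10 mm thick that stands on the finger bar. Moves and turns with the finger, axes as finger_pivot. From the pivot to this point at joint 0: 50 mm along -y, 65 mm up the slate; at 1.9: 78 mm along +y, 26 mm up.
- slate_box: Blue open box fixed to the table, outside 92 (x) x 172 (y) x 80 mm high, walls and floor 6 mm, one wall across the middle making two compartments, each 37 mm (x) by 160 mm (y). Origin: centre of its underside. The compartment on its -x side is empty, the +x one holds the small slate.
- empty_slot (a point): Centre of the inner floor of the empty compartment, 6 mm above the table; axes those of the box: x across the 37 mm width, y along the 160 mm length, z up. The rim is 74 mm above it.
- small_slate: Smaller slate of the same make, 120 wide x 100 high x 10 mm, loose, standing in the other compartment. Origin: middle of its lower edge, z up the slate.
- jar: Amber glass jar with red lid, 72 mm in diameter, 110 mm high, loose, standing near the stand; leave it standing where it is. Origin: centre of its underside.
- ledge (a point): Where the middle of the slate's lower edge rests on the stand, 50 mm above the table; axes: x face normal, y along the slate's width, z up the slate. A ledge with a 12 mm high lip 9 mm in front of the slate carries it. A backrest 110 mm wide behind it (robot's side) reaches 85 mm up the slate; the upper 60 mm stand free.
There are look-alikes about, which are no part of the job. What is shaped like the slate but purple is not meant.

How it is judged:
On the way, in this order (a step that is already met when the one before it is completed fails the run):
1. the finger is flipped up and stays up while the slate is still in its place on the stand (value of joint finger above 1.5 rad and distance of slate from where it was at the start of the episode below 0.02 m), for 0.2 s.
2. the slate is lifted off the stand (distance of slate from where it was at the start of the episode above 0.07 m and contact force between slate and stand below 0.05 N), for 0.1 s.
3. the slate is lowered into the empty compartment, still held, until its lower edge is within 25 mm of the floor (z of slate in the frame of empty_slot below 0.025 m and x of slate in the frame of empty_slot between -0.022 and 0.022 m and y of slate in the frame of empty_slot between -0.04 and 0.04 m and contact force between the fingers and slate above 0.5 N), for 0.04 s.
At the end, for the whole second after the job is handed in: The slate stands top up in the empty compartment of the blue box, its lower edge on the floor (within 12 mm), leaning less than 29 degrees, at rest and released; the small slate still stands in its compartment and the jar is upright (z of slate in the frame of empty_slot below 0.012 m and x of slate in the frame of empty_slot between -0.022 and 0.022 m and y of slate in the frame of empty_slot between -0.04 and 0.04 m and angle between each of slate, small_slate's own z axis and vertical below 0.5 rad and linear speed of slate below 0.03 m/s and angle between jar's own z axis and vertical below 0.2 rad); the robot touches nothing.
It fails at once if the small slate is lifted or shoved along (its lower edge moves over 35 mm) (distance of small_slate from where it was at the start of the episode above 0.035 m).
It fails at once if the jar is moved over 40 mm or tipped (distance of jar from where it was at the start of the episode above 0.04 m or angle between jar's own z axis and vertical above 0.3 rad).
It also fails if it takes over 59 s, if anything falls off the work surface, if the arm or the gripper's body presses on something with over 40 N, if the wrist force passes 120 N, or if a joint passes its speed limit or range.

## Working session

There is one attempt and no reset: what is moved stays moved. The work goes in short steps, Python scripts to look and compute and a tool call to move; the robot and the scene stay as the last step left them, time stands still between calls to the robot, and variables do not carry over. Pictures are saved under pics/ and viewed, and the job is handed in when it is done.

Besides the shell and the picture viewer there is one more tool, called after "Request:" as name(argument=value, ...) on one line, values as JSON. step_arm: Moves the arm, as the interface text tells. Its arguments: {"type":"object","properties":{"moves":{"type":"string"},"jaw":{"type":"number"}},"required":["moves"]}

```bash
mkdir -p pics; ls; python3 - <<'E'
from station import readout, capture
import cv2,numpy as np
s=readout.read_state()
print(s)
for n in("side","top"):
    c=capture(n); cv2.imwrite(f"pics/{n}0.png",c["img"][:,:,::-1]); 
    R=cv2.Rodrigues(np.array(c["rvec"]))[0]; print(n,c["fx"],c["fy"],c["cx"],c["cy"],c["k1"],"pos",-R.T@np.array(c["tvec"]),R.round(3).tolist())
E
```

```text
pics
{'clock': 0.0, 'qpos': array([ 1.18597120e+00,  2.13367747e-01, -3.50414930e-02,  1.32350179e+00,
       -4.91467917e-05,  1.57078534e+00]), 'qvel': array([ 2.05407215e-04, -4.59754770e-04,  1.45887863e-03,  9.90566918e-04,
        5.74860160e-05,  2.74358932e-04]), 'joint_efforts': array([-3.91591559e-03, -6.86162996e+01,  4.87113798e+01,  1.74325914e-02,
       -4.87420186e-05, -6.46399712e-05]), 'ee_pos': array([0.18759054, 0.46312515, 0.23881735]), 'tcp_rot': array([-8.24639561e-05,  1.91222054e-01,  9.81546644e-01, -5.51764157e-04]), 'contact_force': array([0.09592804, 0.09092267, 0.38143711]), 'wrist_torque': array([0.00377262, 0.02619573, 0.01739598]), 'finger_gap': 0.9972618586432557}
side 493.9923254730287 493.9923254730287 272.8409109894666 205.65186033020777 0.05898197788663728 pos [-0.17325893 -0.67440389  1.01666518] [[0.676, -0.737, -0.015], [-0.502, -0.445, -0.742], [0.54, 0.509, -0.671]]
top 540.8208528829487 540.8208528829487 268.4903273137193 205.91624900678715 -0.043289551808002445 pos [ 0.34598049 -0.00259953  1.77583298] [[-0.021, -1.0, 0.001], [-0.993, 0.021, -0.115], [0.115, -0.003, -0.993]]
```

View pics/side0.png

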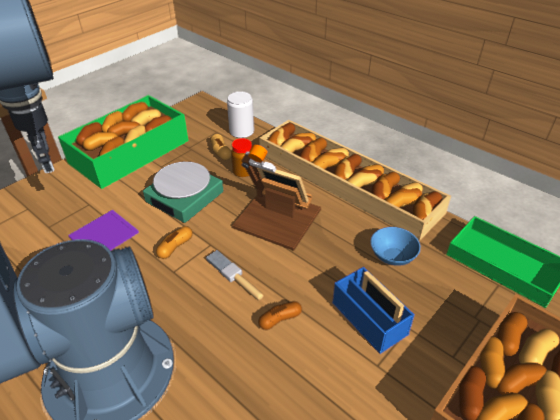

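View pics/top0.png

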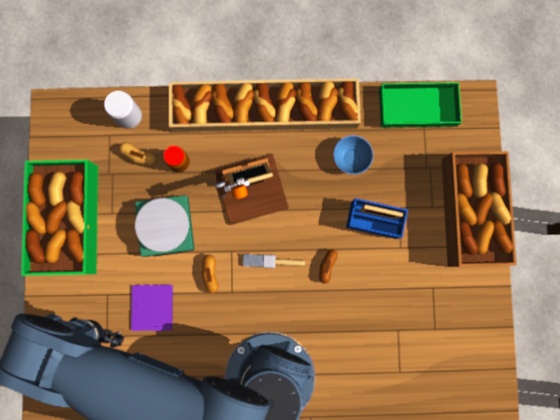

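The stand is at top px ~(250,188), the box at (378,218) and the jar at (175,158). In the side view they are at (280,205), (373,307) and (242,157). I'll crop in close next.

```bash
python3 - <<'E'
import cv2,numpy as np
a=cv2.imread("pics/side0.png");b=cv2.imread("pics/top0.png")
f=lambda i,x,y,w,h,s:cv2.resize(i[y:y+h,x:x+w],None,fx=s,fy=s,interpolation=cv2.INTER_CUBIC)
cv2.imwrite("pics/c1.png",f(a,215,125,130,130,6)[:600]) 
cv2.imwrite("pics/c1.png",f(a,220,130,110,120,5))
cv2.imwrite("pics/c2.png",f(b,150,130,150,100,5))
cv2.imwrite("pics/c3.png",np.hstack([f(a,325,260,95,95,4),f(b,335,190,95,95,4)]))
E
```

```text
(no output)
```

View pics/c1.png

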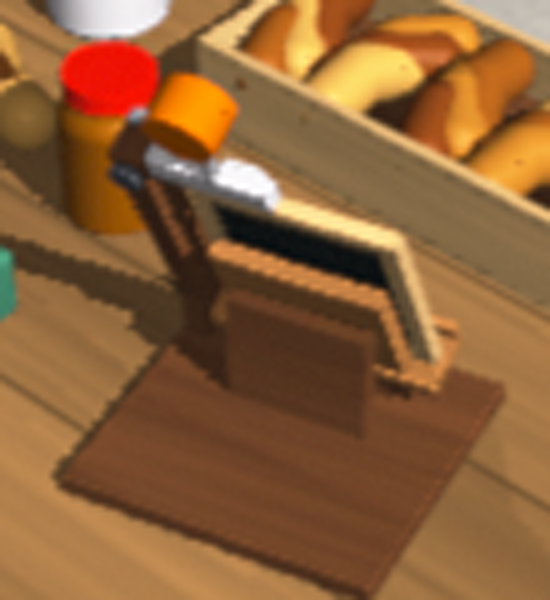

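View pics/c2.png

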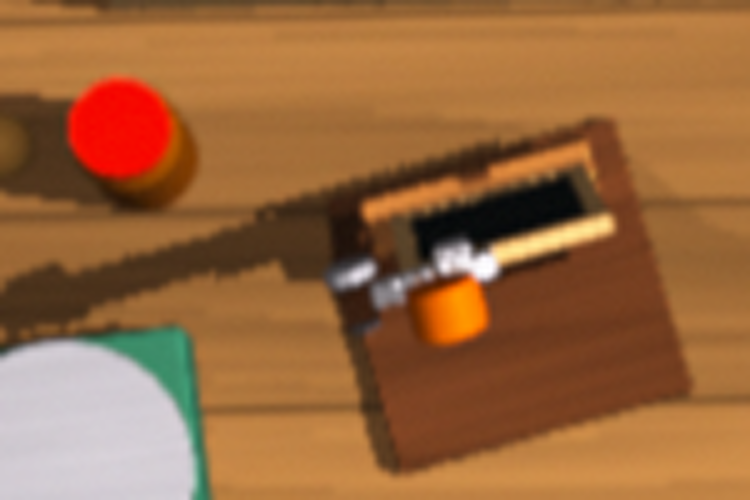

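View pics/c3.png

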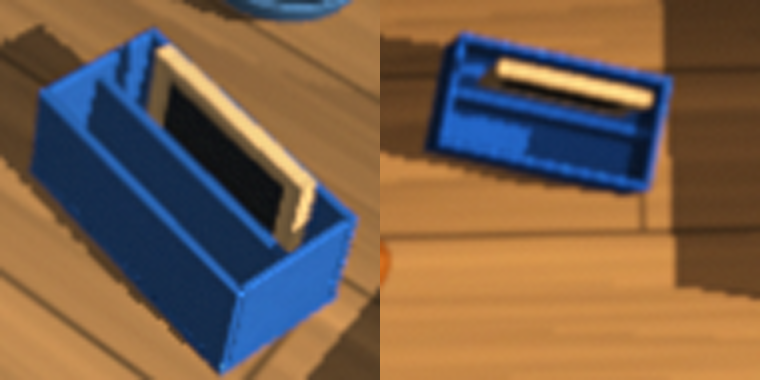

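```bash
cat > h.py <<'E'
import cv2,numpy as np,pickle
from scipy.spatial.transform import Rotation as Rn
def snap(n,f):
    from station import capture
    c=capture(n); cv2.imwrite(f,c["img"][:,:,::-1]); pickle.dump(c,open(f[:-3]+"pkl","wb")); return c
def prm(c):
    K=np.array([[c["fx"],0,c["cx"]],[0,c["fy"],c["cy"]],[0,0,1.]]); return K,np.array([c["k1"],0,0,0.]),np.array(c["rvec"],float),np.array(c["tvec"],float)
def proj(c,P):
    K,d,r,t=prm(c); return cv2.projectPoints(np.array(P,float).reshape(-1,1,3),r,t,K,d)[0][:,0]
def ray(c,uv):
    K,d,r,t=prm(c); R=cv2.Rodrigues(r)[0]
    n=cv2.undistortPoints(np.array(uv,float).reshape(-1,1,2),K,d)[:,0]
    D=np.c_[n,np.ones(len(n))]@R; return -R.T@t, D/np.linalg.norm(D,axis=1)[:,None]
def onz(c,uv,z):
    o,D=ray(c,uv); return o+D*((z-o[2])/D[:,2])[:,None]
def tri(ca,ua,cb,ub):
    o1,d1=ray(ca,ua);o2,d2=ray(cb,ub);d1=d1[0];d2=d2[0]
    s=np.linalg.lstsq(np.c_[d1,-d2],o2-o1,rcond=None)[0]; a=o1+s[0]*d1;b=o2+s[1]*d2
    return (a+b)/2,np.linalg.norm(a-b)
def crop(f,o,x,y,w,h,s):
    i=cv2.imread(f); cv2.imwrite(o,cv2.resize(i[y:y+h,x:x+w],None,fx=s,fy=s,interpolation=cv2.INTER_CUBIC))
E
python3 - <<'E'
from h import *
s=snap("side","pics/s1.png");t=snap("top","pics/t1.png")
hs={}
for n,c in(("s",s),("t",t)):
    im=c["img"][:,:,::-1].copy(); h=cv2.cvtColor(im,cv2.COLOR_BGR2HSV); hs[n]=h
    def comp(m,name):
        k,l,st,ce=cv2.connectedComponentsWithStats(m.astype(np.uint8))
        for i in range(1,k):
            if st[i,4]>60: print(n,name,st[i],ce[i].round(1))
        return l
    H,S,V=h[...,0],h[...,1],h[...,2]
    comp((H>=8)&(H<=18)&(S>200)&(V>150),"orange")
    comp(((H<4)|(H>176))&(S>220)&(V>150),"red")
    m=(H>105)&(H<118)&(S>190)
    l=comp(m,"blue")
# base corners
bt=onz(t,[(270,153.6),(288.4,208),(229,224),(215.6,170)],0.014);print("base top",bt.round(4))
bs=onz(s,[(220+505/5,130+385/5),(220+368/5,130+597/5),(220+58/5,130+478/5)],0.014);print("base side",bs.round(4))
E
```

```text
s orange [  79  103   68   51 1082] [112.2 127.6]
s orange [147 117  23  14 120] [157.4 122. ]
s orange [284 125  10  14  77] [287.7 130.4]
s orange [297 133  19   8  96] [305.2 136.3]
s orange [303 139  23  22 246] [314.9 148.9]
s orange [250 145  17  16 145] [258.5 151.5]
s orange [314 153  31  12 125] [328.4 156.7]
s orange [350 156  11  14  84] [354.7 161.4]
s orange [338 164   7  15  63] [341.6 170.7]
s orange [365 165  18  11 120] [374.4 169.5]
s orange [378 173  22  26 274] [387.9 183.9]
s orange [388 189  34  18 237] [405.7 195.8]
s orange [429 194  12  13  84] [434.7 198.9]
s orange [420 203   6  15  74] [422.1 210.6]
s orange [157 227  35  31 336] [173.6 242.4]
s orange [262 304  39  25 344] [280.2 316. ]
s orange [506 315  21  40 436] [515.9 333.6]
s orange [489 338  16  49 475] [496.7 360.3]
s orange [505 367  41  26 506] [525.3 377.9]
s orange [472 373  14  46 283] [478.9 393.7]
s orange [484 396  44  24 424] [507.  407.5]
s orange [535 408   9  12  88] [538.7 414.3]
s red [233 139  19  14 214] [241.6 145.2]
s blue [ 336  268   77   83 1077] [377.2 312.5]
t orange [281  
[... 844 characters left out ...]
ange [ 48 203  18  29 272] [ 56.4 217.2]
t orange [480 222  14  32 239] [486.3 237.6]
t orange [498 223  15  28 141] [504.8 236.5]
t orange [466 225  11  26  62] [470.9 238.2]
t orange [ 47 230  19  33 341] [ 55.2 246.6]
t orange [ 70 231  13  30 229] [ 75.9 244.7]
t orange [ 31 234  13  27 149] [ 35.9 248. ]
t orange [324 251  13  32 142] [330.4 266. ]
t orange [206 256  12  37 238] [211.7 274.8]
t red [164 146  20  19 289] [173.2 155.5]
t blue [ 347  200   60   37 1091] [374.4 221. ]
base top [[ 0.7241 -0.0172  0.014 ]
 [ 0.5413 -0.0736  0.014 ]
 [ 0.4928  0.1218  0.014 ]
 [ 0.6728  0.1638  0.014 ]]
base side [[ 0.7252 -0.0263  0.014 ]
 [ 0.5391 -0.0778  0.014 ]
 [ 0.4905  0.1175  0.014 ]]
```

```bash
python3 - <<'E'
from h import *
crop("pics/t1.png","pics/c4.png",210,148,84,80,7)
crop("pics/s1.png","pics/c5.png",228,190,100,60,8)
a=cv2.imread("pics/t1.png")[192:242,340:415];b=cv2.imread("pics/s1.png")[264:352,328:416]
cv2.imwrite("pics/c6.png",cv2.resize(a,None,fx=10,fy=10,interpolation=cv2.INTER_CUBIC))
cv2.imwrite("pics/c7.png",cv2.resize(b,None,fx=6.5,fy=6.5,interpolation=cv2.INTER_CUBIC))
E
```

```text
(no output)
```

View pics/c4.png

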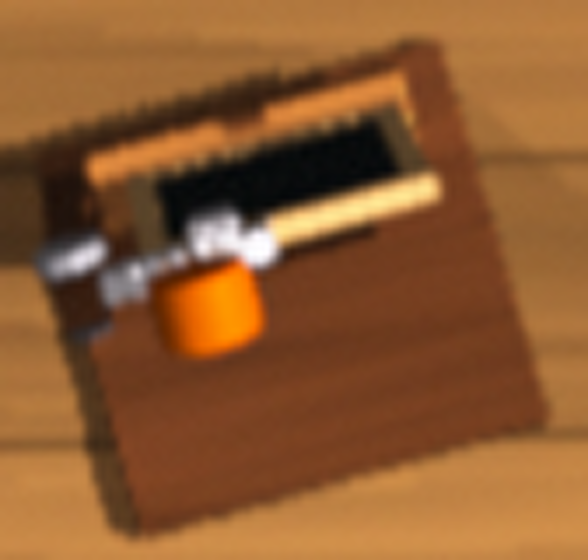

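View pics/c6.png

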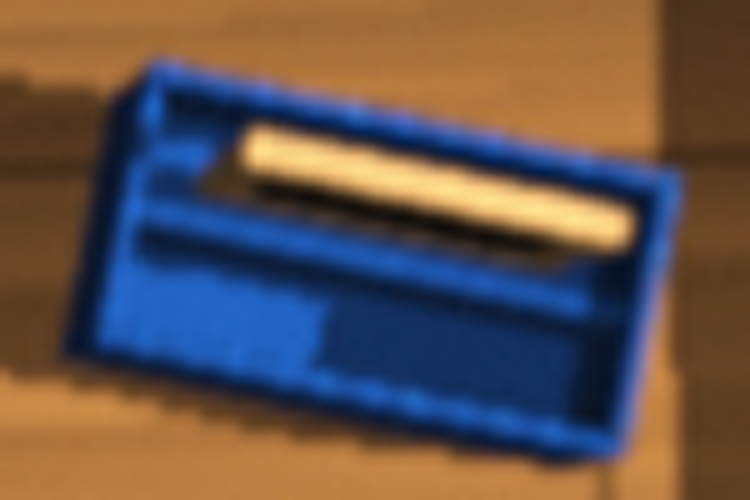

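View pics/c7.png

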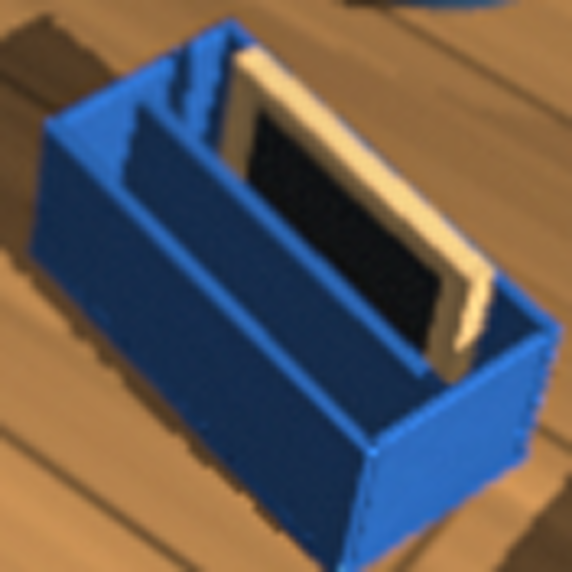

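```bash
cat > fit.py <<'E'
from h import *
from scipy.optimize import least_squares
s=pickle.load(open("pics/s1.pkl","rb"));t=pickle.load(open("pics/t1.pkl","rb"))
cv=lambda l,sc,x,y:(np.array(l,float)+.5)/sc-.5+[x,y]
def W(p,L): return np.array(L)@Rn.from_euler('z',p[2]).as_matrix().T+[p[0],p[1],0]
def fit(x0,obs):
    f=lambda p:np.concatenate([(proj(c,W(p,L))-uv).ravel() for c,L,uv in obs])
    r=least_squares(f,x0); print(r.x.round(4),np.degrees(r.x[2]).round(2)); print(r.fun.reshape(-1,2).round(1).tolist()); return r.x
hx,hy,z=.046,.086,.08
print("box")
o1=(t,[(hx,hy,z),(hx,-hy,z),(-hx,-hy,z),(-hx,hy,z)],cv([(152,62),(682,172),(625,455),(95,352)],10,340,192))
o2=(s,[(hx,hy,z),(-hx,hy,z),(-hx,-hy,z),(hx,-hy,z),(-hx,hy,0),(-hx,-hy,0)],cv([(232,20),(45,122),(372,455),(558,325),(30,250),(340,572)],6.5,328,264))
for o in ([o1],[o2],[o1,o2]): box=fit([.5,-.25,-.15],o)
hx,hy,z=.095,.1,.014
print("stand")
o1=(t,[(hx,-hy,z),(-hx,-hy,z),(-hx,hy,z)],cv([(438,40),(547,420),(135,535)],7,210,148))
o2=(s,[(hx,-hy,z),(-hx,-hy,z),(-hx,hy,z)],cv([(505,385),(368,597),(58,478)],5,220,130))
for o in ([o1],[o2],[o1,o2]): st=fit([.61,.05,.25],o)
np.save("pose.npy",[box,st])
E
python3 fit.py; python3 - <<'E'
from h import *
s=pickle.load(open("pics/s1.pkl","rb"));t=pickle.load(open("pics/t1.pkl","rb"))
# knob, from crops: outline centre
print(tri(t,[(239.9,191.9)],s,[(258.5,152.7)]))
# slate right top corner, back face/mid
print(tri(t,[(210+437/7,148+190/7)],s,[(220+402/5,130+238/5)]))
print(tri(t,[(210+75/7,148+255/7)],s,[(220+140/5,130+118/5)]))
E
```

```text
box
[ 0.4977 -0.3543 -0.225 ] -12.89
[[-0.4, 0.1], [-0.1, 0.1], [0.5, 0.2], [-0.1, -0.5]]
[ 0.5013 -0.353  -0.2375] -13.61
[[-0.2, -1.3], [-0.4, -0.5], [-0.4, -0.4], [1.3, -0.2], [-0.2, 0.2], [-0.1, 1.7]]
[ 0.5    -0.3534 -0.2338] -13.39
[[-0.5, -0.8], [-0.3, -0.4], [0.1, -0.3], [-0.4, -1.4], [-0.5, -0.9], [-0.7, 0.0], [-0.4, 0.1], [1.2, 0.2], [-0.5, 0.7], [-0.1, 2.2]]
stand
[0.6093 0.0489 0.2502] 14.33
[[0.0, -0.3], [0.0, 0.2], [-0.0, 0.1]]
[0.6073 0.0466 0.2594] 14.86
[[0.2, 0.4], [-0.1, -0.6], [-0.1, 0.3]]
[0.6086 0.0479 0.2544] 14.58
[[0.2, -0.2], [0.4, 0.3], [0.4, 0.4], [0.2, 0.1], [-0.4, -1.0], [-0.2, -0.3]]
(array([0.56479424, 0.07140597, 0.25521436]), np.float64(0.0036009083725619113))
(array([ 0.62321062, -0.02327808,  0.18708436]), np.float64(0.004726056062305958))
(array([0.59114435, 0.13260299, 0.20913914]), np.float64(0.005699398068618434))
```

View pics/c5.png

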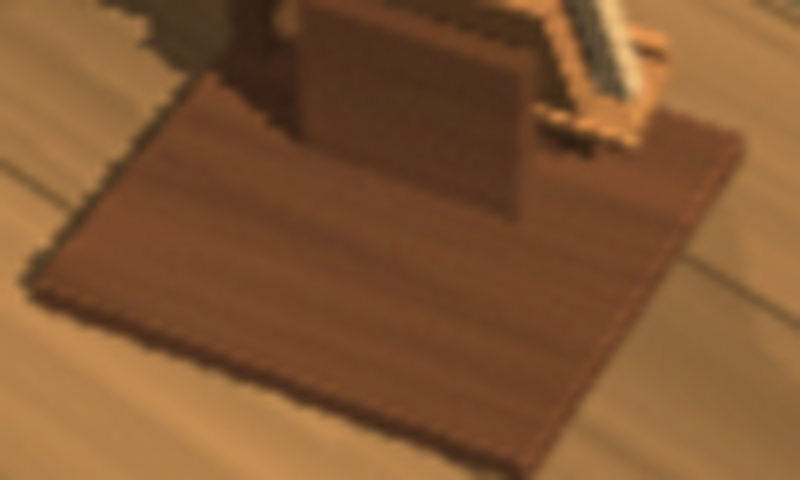

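```bash
python3 - <<'E'
from h import *
box,st=np.load("pose.npy")
R=Rn.from_euler('z',st[2]).as_matrix()
for P in ([.5648,.0714,.2552],[.6232,-.0233,.1871],[.5911,.1326,.2091]): print(((np.array(P)-[st[0],st[1],0])@R).round(4))
s=pickle.load(open("pics/s1.pkl","rb"));t=pickle.load(open("pics/t1.pkl","rb"))
u=np.array([-.423,0,.906])
for xl in(.05,.055,.06,.065,.07):
    L=[np.array([xl,0,.05])+[0,-.065,0]+.145*u, np.array([xl,0,.05])+.219*u+[0,.039,0], np.array([xl,-.065,.05])]
    P=np.array(L)@R.T+[st[0],st[1],0]
    print(xl,proj(t,P).round(1).tolist(),proj(s,P).round(1).tolist())
E
```

```text
[-0.0365  0.0337  0.2552]
[-0.0038 -0.0726  0.1871]
[0.0044 0.0863 0.2091]
0.05 [[271.2, 178.0], [239.2, 194.3], [265.8, 166.7]] [[295.7, 180.2], [255.0, 155.6], [304.2, 203.2]]
0.055 [[270.7, 176.4], [238.8, 192.6], [265.4, 165.3]] [[296.5, 179.1], [255.9, 154.6], [304.9, 202.2]]
0.06 [[270.3, 174.8], [238.3, 191.0], [265.0, 163.8]] [[297.3, 178.1], [256.9, 153.6], [305.6, 201.2]]
0.065 [[269.8, 173.2], [237.8, 189.3], [264.5, 162.4]] [[298.1, 177.0], [257.8, 152.6], [306.3, 200.2]]
0.07 [[269.4, 171.6], [237.4, 187.6], [264.1, 160.9]] [[298.9, 176.0], [258.7, 151.6], [307.0, 199.2]]
```

```bash
cat > plan.py <<'E'
from h import *
from station import readout
box,st=np.load("pose.npy")
XL,DY=.058,-.003
RS=Rn.from_euler('z',st[2]).as_matrix()
Rsl=np.array([[0,.906,.423],[1,0,0],[0,.423,-.906]]) # columns: tool x=+y, y=normal, z=-up (stand frame)
Rt=RS@Rsl
def sl(y,u,n=0.): # slate-plane coords -> world
    p=np.array([XL,0,.05])+u*np.array([-.423,0,.906])+n*np.array([.906,0,.423])+[0,y+DY,0]
    return RS@p+[st[0],st[1],0]
def cur():
    s=readout.read_state(); w,x,y,z=s["tcp_rot"]; return s,np.array(s["ee_pos"]),Rn.from_quat([x,y,z,w])
def need(pt,R=Rt):
    s,p,r=cur()
    rv=(r.inv()*Rn.from_matrix(R)).as_rotvec(degrees=True)
    print("t",round(s["clock"],2),"p",p.round(4),"f",s["contact_force"].round(1),"gap",round(s["finger_gap"],3),"q",s["qpos"].round(2))
    print("turn units",(rv/6).round(2),"| shift now-axes units",(r.as_matrix().T@(pt-p)/.03).round(2),"| shift in target axes",(R.T@(pt-p)/.03).round(2))
def slc():
    s,p,r=cur(); q=RS.T@(p-[st[0],st[1],0])-[XL,DY,.05]; print("slate coords n,y,u",(q@np.array([.906,0,.423])).round(4),q[1].round(4),(q@np.array([-.423,0,.906])).round(4),"t",round(s["clock"],2),"f",s["contact_force"].round(1))
E
python3 - <<'E'
from plan import *
print(Rt, sl(.039,.219), sl(-.0165,.275)); need(sl(-.018,.275))
E
```

```text
[[-0.25166078  0.87684085  0.40938596]
 [ 0.96781551  0.22800466  0.10645251]
 [ 0.          0.423      -0.906     ]] [0.56599443 0.07405393 0.248414  ] [0.55703598 0.01437883 0.29915   ]
t 0.2 p [0.1876 0.4633 0.239 ] f [-0.3 -0.2 -0.3] gap 1.0 q [ 1.19  0.21 -0.03  1.32 -0.    1.57]
turn units [-3.87 -1.94  8.75] | shift now-axes units [-17.06  -9.29  -2.  ] | shift in target axes [-17.63   8.23   1.63]
```

Possible confusions:
- **Slate:** the purple square at top px (152,307) is excluded by its colour. The small slate in the box at (384,211) is not it either. The slate I want is at (262,172), under the finger.
- **Knob:** the orange drum is at (240,192) in the top view and (258,152) in the side view. The amber jar at (175,158) and the bread rolls have similar colours. The close crops confirm the drum sits on the aluminium bar.
- **Box:** the blue bowl at (352,155) and the green trays are not it. The box is at (378,218).

Request:
step_arm(moves="0 0 -1 0 0 0;0 0 -1 0 0 0;0 0 -1 0 0 0;0 0 0 -0.39 -0.19 0.87;0 0 0 -0.39 -0.19 0.87;0 0 0 -0.39 -0.19 0.87;0 0 0 -0.39 -0.19 0.87;0 0 0 -0.39 -0.19 0.87;0 0 0 -0.39 -0.19 0.87;0 0 0 -0.39 -0.19 0.87;0 0 0 -0.39 -0.19 0.87;0 0 0 -0.39 -0.19 0.87;0 0 0 -0.39 -0.19 0.87;0 0 0 0 0 0", jaw=0)

```text
clock: 1.37
ee_pos: [0.1869, 0.4633, 0.3287]
tcp_rot: [0.131, 0.596, 0.773, 0.174]
contact_force: [0.1, -0.1, -0.8]
finger_gap: -0.002
```

```bash
python3 - <<'E'
from plan import *
need(sl(-.018,.275))
E
```

```text
t 1.37 p [0.1869 0.4633 0.3287] f [ 0.1 -0.1 -0.8] gap -0.002 q [ 1.43  0.02 -0.11  1.26 -0.4   2.71]
turn units [ 0.03 -0.05  0.01] | shift now-axes units [-17.66   6.97   4.28] | shift in target axes [-17.64   6.99   4.35]
```

Request:
step_arm(moves="-0.98 0.39 0 0 0 0;-0.98 0.39 0 0 0 0;-0.98 0.39 0 0 0 0;-0.98 0.39 0 0 0 0;-0.98 0.39 0 0 0 0;-0.98 0.39 0 0 0 0;-0.98 0.39 0 0 0 0;-0.98 0.39 0 0 0 0;-0.98 0.39 0 0 0 0;-0.98 0.39 0 0 0 0;-0.98 0.39 0 0 0 0;-0.98 0.39 0 0 0 0;-0.98 0.39 0 0 0 0;-0.98 0.39 0 0 0 0;-0.98 0.39 0 0 0 0;-0.98 0.39 0 0 0 0;-0.98 0.39 0 0 0 0;-0.98 0.39 0 0 0 0;0 0 0 0 0 0;0 0 0 0 0 0")

```text
clock: 3.03
ee_pos: [0.509, -0.0007, 0.4163]
tcp_rot: [0.131, 0.595, 0.774, 0.174]
contact_force: [-0.5, -0.2, -0.6]
finger_gap: 0.001
```

```bash
python3 - <<'E'
from plan import *
need(sl(-.018,.275))
E
```

```text
t 3.03 p [ 0.509  -0.0007  0.4163] f [-0.5 -0.2 -0.6] gap 0.001 q [-0.09 -0.12 -0.04  1.24  0.15  1.25]
turn units [ 0.01 -0.06  0.04] | shift now-axes units [ 0.   -0.14  4.25] | shift in target axes [ 0.03 -0.13  4.25]
```

Request:
step_arm(moves="0 -0.13 0.85 0 0 0;0 0 0.85 0 0 0;0 0 0.85 0 0 0;0 0 0.85 0 0 0;0 0 0.85 0 0 0;0 0 0.8 0 0 0;0 0 0.6 0 0 0;0 0 0.6 0 0 0;0 0 0 0 0 0;0 0 0 0 0 0")

```text
clock: 3.87
ee_pos: [0.5809, 0.0219, 0.2449]
tcp_rot: [0.13, 0.594, 0.775, 0.174]
contact_force: [-0.7, -0.2, 0.6]
finger_gap: -0.001
```

```bash
python3 - <<'E'
from plan import *
slc()
snap("side","pics/s2.png");snap("top","pics/t2.png")
a=cv2.imread("pics/s2.png")[90:250,190:350];b=cv2.imread("pics/t2.png")[120:280,170:330]
cv2.imwrite("pics/c8.png",cv2.resize(np.hstack([a,b]),None,fx=2.5,fy=2.5,interpolation=cv2.INTER_CUBIC))
E
```

```text
slate coords n,y,u -0.0003 -0.0152 0.2152 t 3.87 f [-0.7 -0.2  0.6]
```

View pics/c8.png

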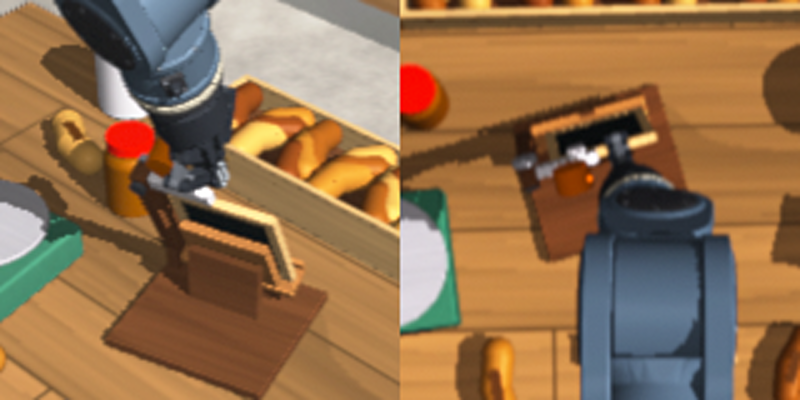

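The closed fingers stand just right of the knob, above the slate. In the side crop the tip is at (215,170) and the knob at (163,155), so I can start the push.

Request:
step_arm(moves="0.2 0 0 0 0 0;0.2 0 0 0 0 0;0.2 0 0 0 0 0;0.2 0 -0.06 0 0 0;0.2 0 -0.06 0 0 0;0.2 0 -0.06 0 0 0;0.2 0 -0.06 0 0 0")

```text
clock: 4.55
ee_pos: [0.5683, 0.0605, 0.2531]
tcp_rot: [0.133, 0.595, 0.773, 0.174]
contact_force: [-0.3, -7.7, 5.7]
finger_gap: 0.002
```

```bash
python3 - <<'E'
from plan import *
slc()
snap("side","pics/s3.png");snap("top","pics/t3.png")
a=cv2.imread("pics/s3.png")[90:250,190:350];b=cv2.imread("pics/t3.png")[120:280,170:330]
cv2.imwrite("pics/c9.png",cv2.resize(np.hstack([a,b]),None,fx=2.5,fy=2.5,interpolation=cv2.INTER_CUBIC))
E
```

```text
slate coords n,y,u 0.001 0.0252 0.2237 t 4.55 f [-0.3 -7.7  5.7]
```

View pics/c9.png

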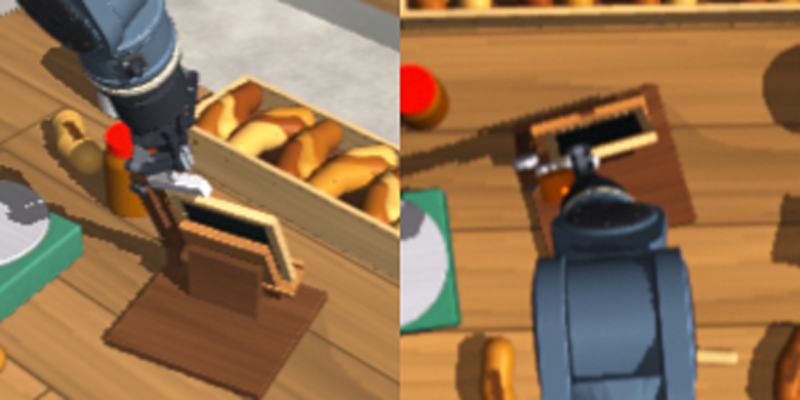

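Request:
step_arm(moves="0.2 0 -0.08 0 0 0;0.2 0 -0.08 0 0 0;0.2 0 -0.06 0 0 0;0.2 0 -0.05 0 0 0;0.2 0 0 0 0 0;0.2 0 0 0 0 0")

```text
clock: 5.15
ee_pos: [0.5551, 0.0954, 0.2593]
tcp_rot: [0.131, 0.595, 0.774, 0.174]
contact_force: [-0.3, -3.4, 1.8]
finger_gap: -0.002
```

```bash
python3 - <<'E'
from plan import *
slc()
snap("side","pics/s4.png");snap("top","pics/t4.png")
a=cv2.imread("pics/s4.png")[90:250,190:350];b=cv2.imread("pics/t4.png")[120:280,170:330]
cv2.imwrite("pics/c10.png",cv2.resize(np.hstack([a,b]),None,fx=2.5,fy=2.5,interpolation=cv2.INTER_CUBIC))
E
```

```text
slate coords n,y,u -0.0001 0.0624 0.231 t 5.15 f [-0.3 -3.4  1.8]
```

View pics/c10.png

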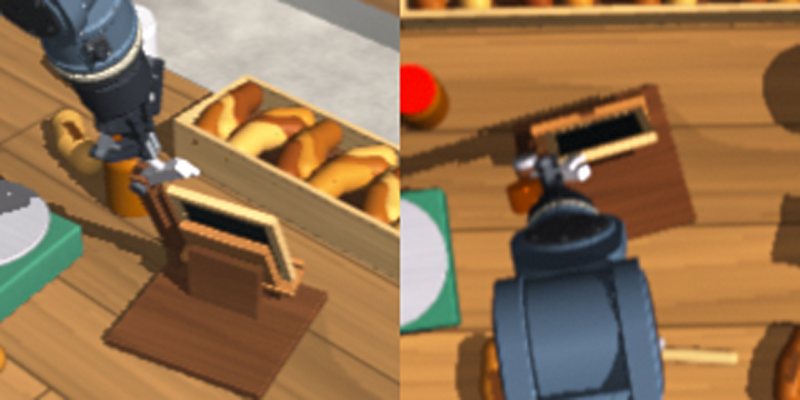

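The bar is tilting up well clear of the slate, with the knob left of the fingers at (525,195) in the top crop. I'll keep pushing.

Request:
step_arm(moves="0.2 0 0.03 0 0 0;0.2 0 0.04 0 0 0;0.2 0 0.05 0 0 0;0.2 0 0.06 0 0 0;0.2 0 0.07 0 0 0;0.2 0 0.07 0 0 0;0.2 0 0.07 0 0 0")

```text
clock: 5.83
ee_pos: [0.5492, 0.1385, 0.2505]
tcp_rot: [0.131, 0.594, 0.774, 0.175]
contact_force: [-19.3, 4.3, 23.5]
finger_gap: -0.001
```

```bash
python3 - <<'E'
from plan import *
slc()
snap("side","pics/s5.png");snap("top","pics/t5.png")
a=cv2.imread("pics/s5.png")[90:250,190:350];b=cv2.imread("pics/t5.png")[120:280,170:330]
cv2.imwrite("pics/c11.png",cv2.resize(np.hstack([a,b]),None,fx=2.5,fy=2.5,interpolation=cv2.INTER_CUBIC))
E
```

```text
slate coords n,y,u 0.0009 0.1056 0.2209 t 5.83 f [-19.3   4.3  23.5]
```

View pics/c11.png

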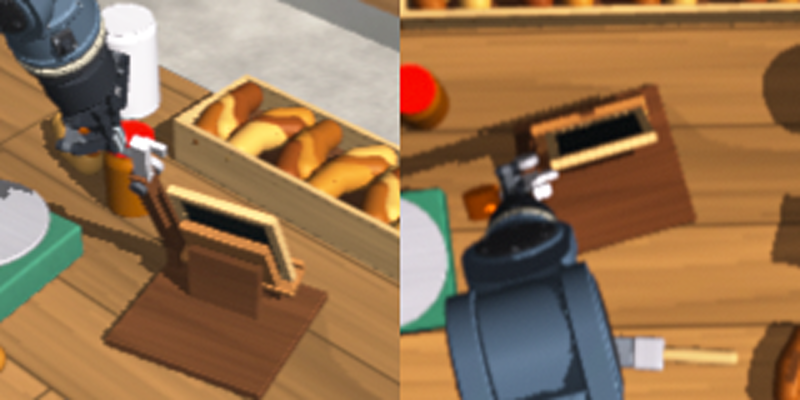

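Force has risen to 30 N. The fingertip is resting on the knob's stem, because it is too deep in the notch. I'll raise it while still pushing.

Request:
step_arm(moves="0.15 0 -0.2 0 0 0;0.2 0 -0.15 0 0 0;0.2 0 -0.05 0 0 0")

```text
clock: 6.18
ee_pos: [0.5399, 0.1518, 0.2606]
tcp_rot: [0.131, 0.595, 0.774, 0.174]
contact_force: [-0.4, 0.3, 0.1]
finger_gap: -0.001
```

```bash
python3 - <<'E'
from plan import *
slc()
snap("side","pics/s6.png");snap("top","pics/t6.png")
a=cv2.imread("pics/s6.png")[90:250,190:350];b=cv2.imread("pics/t6.png")[120:280,170:330]
cv2.imwrite("pics/c12.png",cv2.resize(np.hstack([a,b]),None,fx=2.5,fy=2.5,interpolation=cv2.INTER_CUBIC))
E
```

```text
slate coords n,y,u -0.0001 0.1208 0.2324 t 6.18 f [-0.4  0.3  0.1]
```

View pics/c12.png

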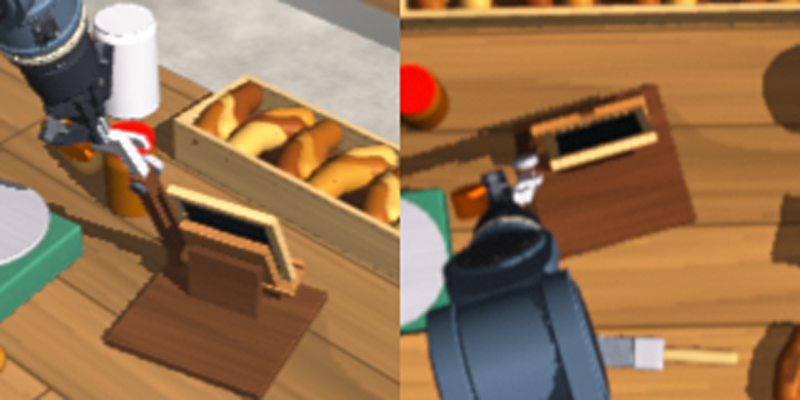

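Request:
step_arm(moves="0.3 0 -0.1 0 0 0;0.3 0 -0.2 0 0 0;0 0 -0.5 0 0 0;0 0 -0.8 0 0 0;0 0 -0.8 0 0 0;0 0 -0.8 0 0 0;0 0 0 0 0 0;0 0 0 0 0 0;0 0 0 0 0 0;0 0 0 0 0 0")

```text
clock: 7.12
ee_pos: [0.496, 0.1579, 0.3456]
tcp_rot: [0.13, 0.595, 0.774, 0.173]
contact_force: [-1.2, -0.0, -1.0]
finger_gap: 0.002
```

```bash
python3 - <<'E'
from plan import *
slc()
snap("side","pics/s7.png");snap("top","pics/t7.png")
a=cv2.imread("pics/s7.png")[90:250,190:350];b=cv2.imread("pics/t7.png")[120:280,170:330]
cv2.imwrite("pics/c13.png",cv2.resize(np.hstack([a,b]),None,fx=2.5,fy=2.5,interpolation=cv2.INTER_CUBIC))
E
```

```text
slate coords n,y,u -0.0012 0.1378 0.3268 t 7.12 f [-1.2 -0.  -1. ]
```

View pics/c13.png

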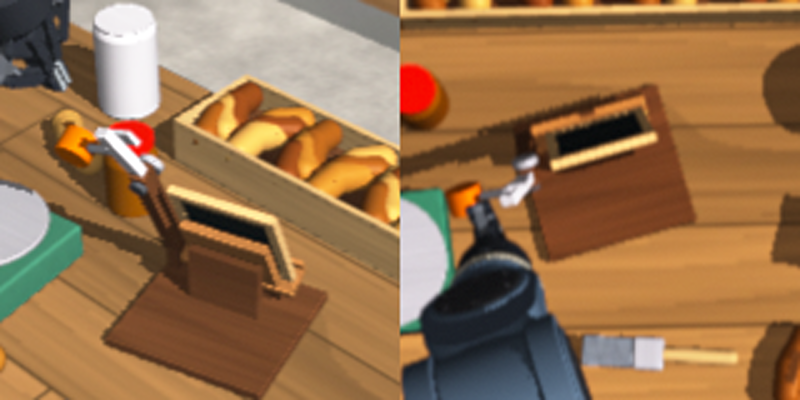

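The finger has fallen right over, with the knob at (75,143) in the side crop, and it stays up alone. The slate is still in place. I'll measure its top edge now that it is unobstructed.

```bash
python3 - <<'E'
from plan import *
t=pickle.load(open("pics/t7.pkl","rb"));s=pickle.load(open("pics/s7.pkl","rb"))
crop("pics/t7.png","pics/c14.png",222,150,60,50,12)
im=cv2.imread("pics/t7.png")[165:195,225:280].astype(int)
m=((im.sum(2)>480)&(im[...,2]-im[...,0]>50)).astype(np.uint8)
k,l,stt,ce=cv2.connectedComponentsWithStats(m)
for i in range(1,k):
    if stt[i,4]>30:
        ys,xs=np.nonzero(l==i);r=cv2.minAreaRect(np.c_[xs,ys].astype(np.float32)); b=cv2.boxPoints(r)+[225,165]; print(stt[i],r,b)
ctr=sl(0,.145)
# top-edge endpoints model
print(proj(t,[sl(-.065,.145,.0),sl(.065,.145,0),sl(-.065,.145,.005),sl(-.065,.145,-.005)]),proj(s,[sl(-.065,.145,0),sl(.065,.145,0)]))
crop("pics/s7.png","pics/c15.png",250,155,60,60,10)
E
```

```text
[  6   8  42  15 147] ((26.19197654724121, 14.891117095947266), (3.425842523574829, 42.71596908569336), 74.47589111328125) [[230.15472364 183.95701981]
 [271.31232071 172.5243535 ]
 [272.22922897 175.82521439]
 [231.07163239 187.25788116]]
[[271.43460132 175.1713071 ]
 [229.47394951 186.88651888]
 [271.02498029 173.60923293]
 [271.84342011 176.73035428]] [[297.99363771 178.81480155]
 [255.71204352 165.44424807]]
```

View pics/c14.png

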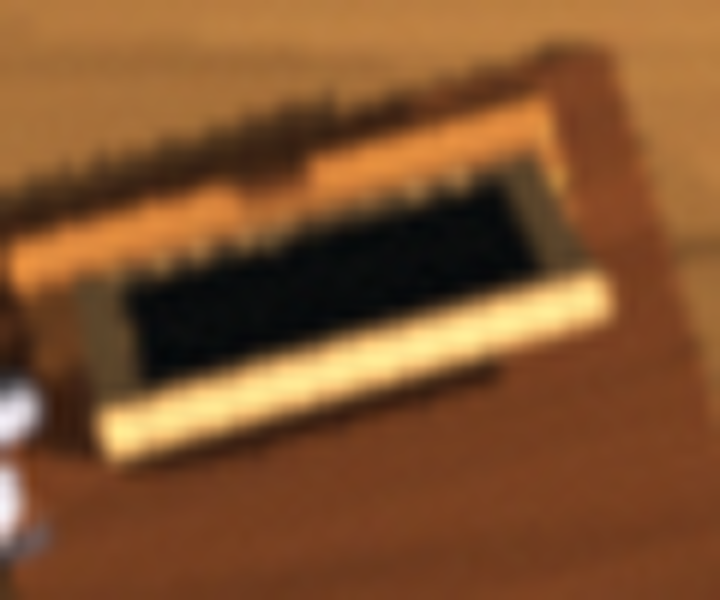

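View pics/c15.png

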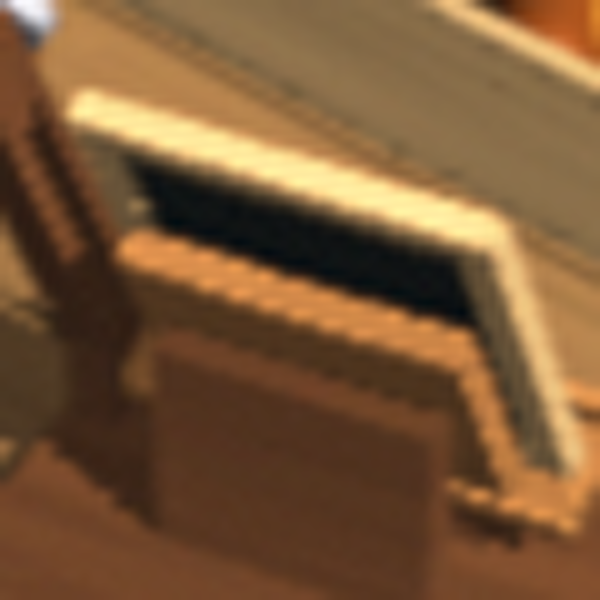

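```bash
sed -i 's/XL,DY=.058,-.003/XL,DY=.0604,-.0057/' plan.py; python3 - <<'E'
from plan import *
need(sl(0,.119))
E
```

```text
t 7.22 p [0.496  0.1579 0.3457] f [-0.7  0.1  0.6] gap 0.002 q [ 0.32 -0.14 -0.24  1.03 -0.02  1.63]
turn units [-0.   -0.06  0.04] | shift now-axes units [-4.73  0.09  6.93] | shift in target axes [-4.68  0.11  6.96]
```

Request:
step_arm(moves="-0.94 0.02 0 0 0 0;-0.94 0.02 0 0 0 0;-0.94 0.02 0 0 0 0;-0.94 0.02 0 0 0 0;-0.94 0.02 0 -0.01 -0.06 0.04;0 0 0.8 0 0 0;0 0 0.8 0 0 0;0 0 0.8 0 0 0;0 0 0.6 0 0 0;0 0 0 0 0 0;0 0 0 0 0 0", jaw=1)

```text
clock: 8.13
ee_pos: [0.5716, 0.0319, 0.265]
tcp_rot: [0.132, 0.597, 0.772, 0.172]
contact_force: [0.3, 0.4, 1.4]
finger_gap: 1.003
```

```bash
python3 - <<'E'
from plan import *
need(sl(0,.119))
snap("side","pics/s8.png");snap("top","pics/t8.png")
a=cv2.imread("pics/s8.png")[90:250,190:350];b=cv2.imread("pics/t8.png")[120:280,170:330]
cv2.imwrite("pics/c16.png",cv2.resize(np.hstack([a,b]),None,fx=2.5,fy=2.5,interpolation=cv2.INTER_CUBIC))
E
```

```text
t 8.13 p [0.5716 0.0319 0.265 ] f [0.3 0.4 1.4] gap 1.003 q [-0.   -0.01 -0.33  0.83  0.11  1.34]
turn units [ 0.   -0.01 -0.01] | shift now-axes units [ 0.01 -0.01  3.94] | shift in target axes [ 0.02 -0.01  3.94]
```

View pics/c16.png

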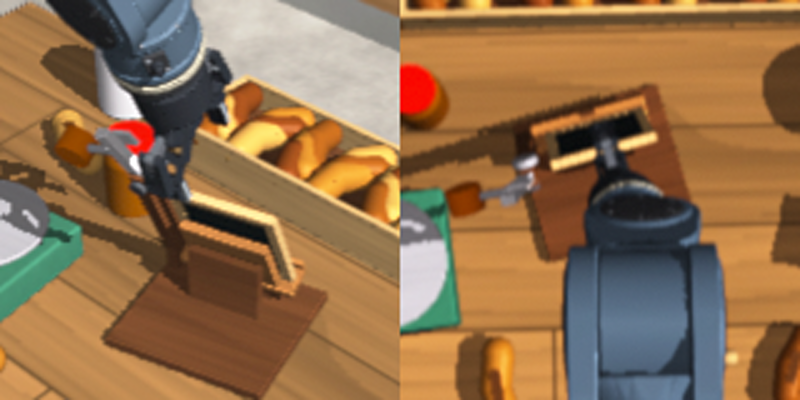

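The gripper is above the slate's top edge, with the finger still up at (460,195) in the top crop. Descending 3.9 units, then closing.

Request:
step_arm(moves="0 0 0.6 0 0 0;0 0 0.6 0 0 0;0 0 0.6 0 0 0;0 0 0.6 0 0 0;0 0 0.6 0 0 0;0 0 0.5 0 0 0;0 0 0.4 0 0 0;0 0 0 0 0 0;0 0 0 0 0 0")

```text
clock: 8.98
ee_pos: [0.6205, 0.0444, 0.161]
tcp_rot: [0.133, 0.597, 0.772, 0.173]
contact_force: [-0.8, 0.4, 0.3]
finger_gap: 0.998
```

Request:
step_arm(moves="0 0 0 0 0 0;0 0 0 0 0 0;0 0 0 0 0 0;0 0 0 0 0 0;0 0 0 0 0 0;0 0 0 0 0 0;0 0 0 0 0 0;0 0 0 0 0 0", jaw=0)

```text
clock: 9.65
ee_pos: [0.6203, 0.0444, 0.1604]
tcp_rot: [0.133, 0.597, 0.772, 0.173]
contact_force: [-4.8, -1.2, 5.6]
finger_gap: 0.103
```

```bash
python3 - <<'E'
from plan import *
need(sl(0,.119))
snap("side","pics/s9.png");snap("top","pics/t9.png")
a=cv2.imread("pics/s9.png")[90:250,190:350];b=cv2.imread("pics/t9.png")[120:280,170:330]
cv2.imwrite("pics/c17.png",cv2.resize(np.hstack([a,b]),None,fx=2.5,fy=2.5,interpolation=cv2.INTER_CUBIC))
E
```

```text
t 9.65 p [0.6203 0.0444 0.1604] f [-4.8 -1.2  5.6] gap 0.103 q [ 0.02  0.14 -0.43  0.56  0.1   1.36]
turn units [ 0.03  0.   -0.  ] | shift now-axes units [ 0.02 -0.05  0.07] | shift in target axes [ 0.02 -0.05  0.07]
```

View pics/c17.png

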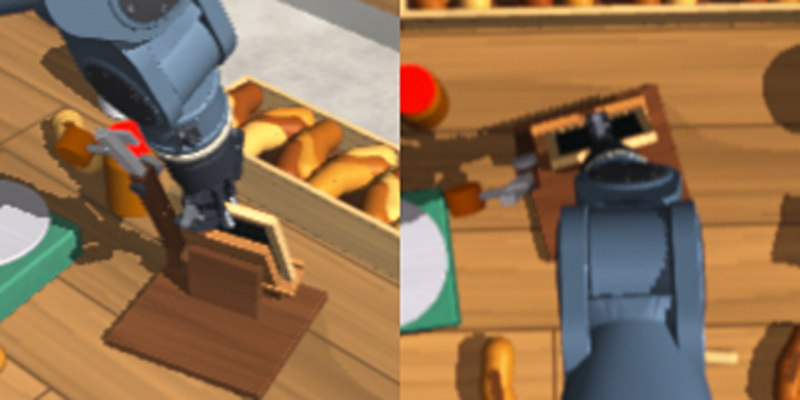

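Gripped: the opening reads 0.103, about the slate's thickness. Lifting up the slope.

Request:
step_arm(moves="0 0 -0.2 0 0 0;0 0 -0.4 0 0 0;0 0 -0.6 0 0 0;0 0 -0.6 0 0 0;0 0 -0.6 0 0 0;0 0 -0.6 0 0 0;0 0 -0.6 0 0 0;0 0 -0.6 0 0 0;0 0 -0.6 0 0 0;0 0 -0.6 0 0 0;0 0 -0.6 0 0 0;0 0 0 0 0 0;0 0 0 0 0 0")

```text
clock: 10.83
ee_pos: [0.5464, 0.0251, 0.3236]
tcp_rot: [0.134, 0.597, 0.772, 0.173]
contact_force: [0.3, 0.4, -3.6]
finger_gap: 0.109
```

```bash
cat >> plan.py <<'E'
Bz=box[2]; B=Rn.from_euler('z',Bz).as_matrix()
Rb=B@np.array([[0,1,0],[1,0,0],[0,0,-1.]])
def bx(x,y,z): return B@[x,y,0]+[box[0],box[1],z]
SX=-(.037/2+.003)
E
python3 - <<'E'
from plan import *
need(bx(SX,0,.30),Rb); print(SX,bx(SX,0,.3))
snap("side","pics/s10.png")
E
```

```text
t 10.83 p [0.5464 0.0251 0.3236] f [ 0.3  0.4 -3.6] gap 0.109 q [-0.02 -0.08 -0.24  0.98  0.11  1.32]
turn units [ 4.12 -1.02  4.58] | shift now-axes units [-11.49  -5.13  -1.55] | shift in target axes [-12.63   0.7    0.79]
-0.0215 [ 0.47904796 -0.34845926  0.3       ]
```

View pics/s10.png

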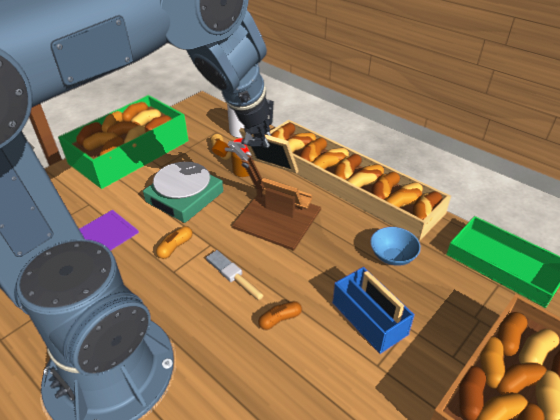

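Request:
step_arm(moves="0 0 0 0.69 -0.17 0.76;0 0 0 0.69 -0.17 0.76;0 0 0 0.69 -0.17 0.76;0 0 0 0.69 -0.17 0.76;0 0 0 0.69 -0.17 0.76;0 0 0 0.69 -0.17 0.76;0 0 0 0 0 0;-0.4 0.05 0 0 0 0;-0.8 0.05 0 0 0 0;-0.95 0.05 0 0 0 0;-0.95 0.05 0 0 0 0;-0.95 0.05 0 0 0 0;-0.95 0.05 0 0 0 0;-0.95 0.05 0 0 0 0;-0.95 0.05 0 0 0 0;-0.95 0.05 0 0 0 0;-0.95 0.05 0 0 0 0;-0.95 0.05 0 0 0 0;-0.95 0.05 0 0 0 0")

```text
clock: 12.47
ee_pos: [0.4891, -0.2931, 0.3234]
tcp_rot: [0.001, 0.783, 0.622, -0.001]
contact_force: [0.3, -0.5, -1.8]
finger_gap: 0.106
```

Request:
step_arm(moves="-0.95 0.05 0 0 0 0;-0.7 0.05 0 0 0 0;-0.2 0 0 0 0 0;0 0 0 0 0 0;0 0 0 0 0 0;0 0 0 0 0 0")

```text
clock: 12.97
ee_pos: [0.4804, -0.3452, 0.3235]
tcp_rot: [-0.0, 0.784, 0.621, -0.001]
contact_force: [0.2, 0.9, -2.0]
finger_gap: 0.109
```

```bash
python3 - <<'E'
from plan import *
need(bx(SX,0,.26),Rb)
snap("side","pics/s11.png");snap("top","pics/t11.png")
a=cv2.imread("pics/s11.png")[210:370,290:450];b=cv2.imread("pics/t11.png")[150:310,300:460]
cv2.imwrite("pics/c18.png",cv2.resize(np.hstack([a,b]),None,fx=2.5,fy=2.5,interpolation=cv2.INTER_CUBIC))
E
```

```text
t 12.97 p [ 0.4804 -0.3452  0.3235] f [ 0.2  0.9 -2. ] gap 0.109 q [-0.62  0.43  0.48  1.62 -0.    1.18]
turn units [-0.02  0.01  0.04] | shift now-axes units [-0.11 -0.02  2.12] | shift in target axes [-0.12 -0.02  2.12]
```

View pics/c18.png

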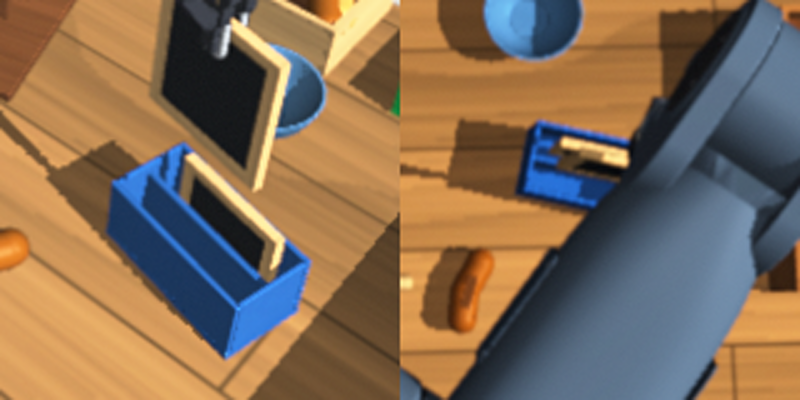

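```bash
python3 - <<'E'
from plan import *
s=pickle.load(open("pics/s11.pkl","rb"))
crop("pics/s11.png","pics/c19.png",340,205,70,90,6)
P=onz(s,[(393.2,286),(351,248)],.2045); q=(P-[box[0],box[1],0])@B; print(q.round(4), q.mean(0))
E
```

```text
[[-0.0229 -0.0641  0.2045]
 [-0.0238  0.0661  0.2045]] [-0.02336535  0.00098379  0.2045    ]
```

View pics/c19.png

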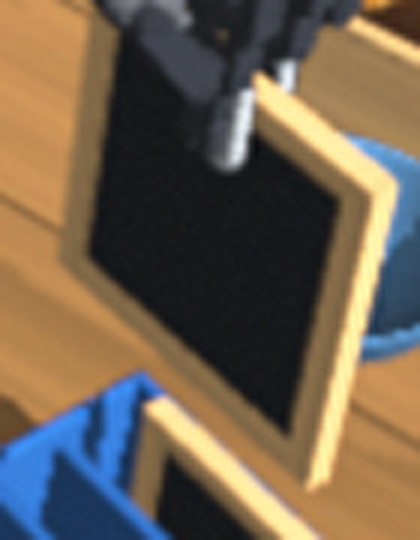

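The slate's lower edge is centred over the empty compartment: about -0.02 in box x and 0.001 in box y. Lowering to just above the rim, then in.

Request:
step_arm(moves="-0.03 0 0.4 0 0 0;0 0 0.6 0 0 0;0 0 0.6 0 0 0;0 0 0.6 0 0 0;0 0 0.6 0 0 0;0 0 0.4 0 0 0;0 0 0 0 0 0;0 0 0 0 0 0")

```text
clock: 13.73
ee_pos: [0.4799, -0.3463, 0.2273]
tcp_rot: [-0.001, 0.784, 0.621, -0.001]
contact_force: [-0.4, -0.0, -1.8]
finger_gap: 0.105
```

```bash
python3 - <<'E'
from plan import *
need(bx(SX,0,.125),Rb)
snap("side","pics/s12.png");crop("pics/s12.png","pics/c20.png",320,230,110,120,5)
E
```

```text
t 13.73 p [ 0.4799 -0.3463  0.2273] f [-0.4 -0.  -1.8] gap 0.105 q [-0.62  0.41  0.21  1.37 -0.    1.18]
turn units [-0.03  0.    0.03] | shift now-axes units [-0.08 -0.    3.41] | shift in target axes [-0.08 -0.01  3.41]
```

View pics/c20.png

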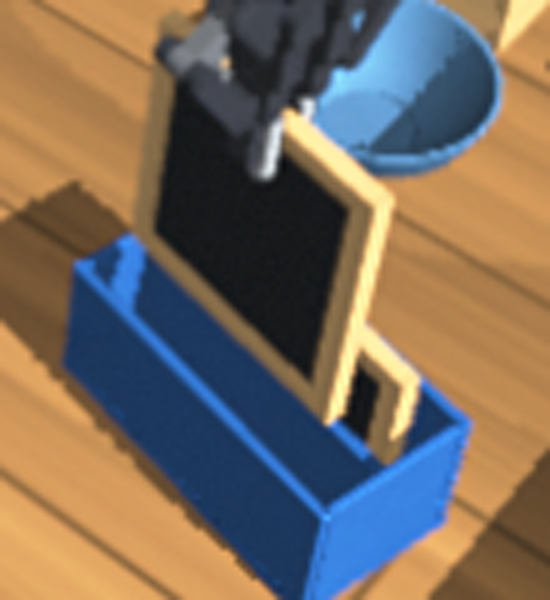

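```bash
python3 - <<'E'
from plan import *
s=pickle.load(open("pics/s12.pkl","rb"))
uv=(np.array([(328,422),(140,235)])+.5)/5-.5+[320,230]
q=(onz(s,uv,.2273-.119)-[box[0],box[1],0])@B; print(q.round(4))
E
```

```text
[[-0.026  -0.0623  0.1083]
 [-0.0246  0.0642  0.1083]]
```

Both lower corners are where planned, with the slate's mid-plane about -0.020 in box x. Going in.

Request:
step_arm(moves="-0.05 0 0.3 0 0 0;0 0 0.4 0 0 0;0 0 0.4 0 0 0;0 0 0.4 0 0 0;0 0 0.4 0 0 0;0 0 0.4 0 0 0;0 0 0.4 0 0 0;0 0 0.3 0 0 0;0 0 0.2 0 0 0;0 0 0 0 0 0;0 0 0 0 0 0")

```text
clock: 14.7
ee_pos: [0.4794, -0.3485, 0.1314]
tcp_rot: [-0.001, 0.784, 0.621, -0.001]
contact_force: [-1.2, -0.1, -2.3]
finger_gap: 0.104
```

```bash
python3 - <<'E'
from plan import *
need(bx(SX,0,.125),Rb)
snap("side","pics/s13.png");crop("pics/s13.png","pics/c21.png",320,230,110,120,5)
E
```

```text
t 14.7 p [ 0.4794 -0.3485  0.1314] f [-1.2 -0.1 -2.3] gap 0.104 q [-0.63  0.44  0.01  1.14 -0.    1.17]
turn units [-0.02  0.01  0.02] | shift now-axes units [ 0.   -0.01  0.21] | shift in target axes [ 0.   -0.01  0.21]
```

View pics/c21.png

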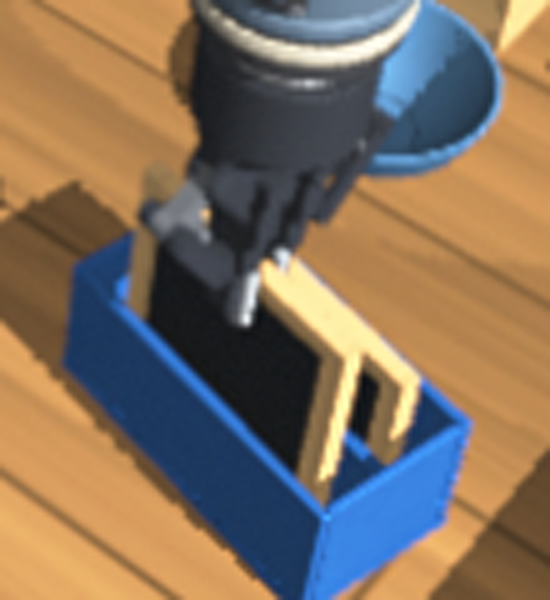

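Well inside the compartment and no contact yet. Lowering gently to touch.

Request:
step_arm(moves="0 0 0.08 0 0 0;0 0 0.08 0 0 0;0 0 0.06 0 0 0;0 0 0 0 0 0")

```text
clock: 15.08
ee_pos: [0.4806, -0.3489, 0.1276]
tcp_rot: [0.001, 0.784, 0.621, -0.0]
contact_force: [-5.0, 6.2, 32.9]
finger_gap: 0.11
```

Request:
step_arm(moves="0 0 -0.08 0 0 0;0 0 0 0 0 0")

```text
clock: 15.25
ee_pos: [0.4797, -0.3487, 0.1278]
tcp_rot: [-0.0, 0.784, 0.621, -0.001]
contact_force: [0.1, 0.8, -2.7]
finger_gap: 0.102
```

Request:
step_arm(moves="0 0 0 0 0 0;0 0 0 0 0 0;0 0 0 0 0 0;0 0 0 0 0 0;0 0 0 0 0 0;0 0 0 0 0 0", jaw=0.5)

```text
clock: 15.75
ee_pos: [0.4792, -0.3485, 0.1269]
tcp_rot: [-0.001, 0.784, 0.621, -0.001]
contact_force: [-0.6, 0.7, 0.1]
finger_gap: 0.498
```

```bash
python3 - <<'E'
from plan import *
need(bx(SX,0,.125),Rb)
snap("side","pics/s14.png");crop("pics/s14.png","pics/c22.png",320,230,110,120,5)
E
```

```text
t 15.75 p [ 0.4792 -0.3485  0.1269] f [-0.6  0.7  0.1] gap 0.498 q [-0.63  0.45  0.01  1.13 -0.    1.17]
turn units [-0.03  0.01  0.02] | shift now-axes units [-0.   -0.01  0.06] | shift in target axes [-0.   -0.01  0.06]
```

View pics/c22.png

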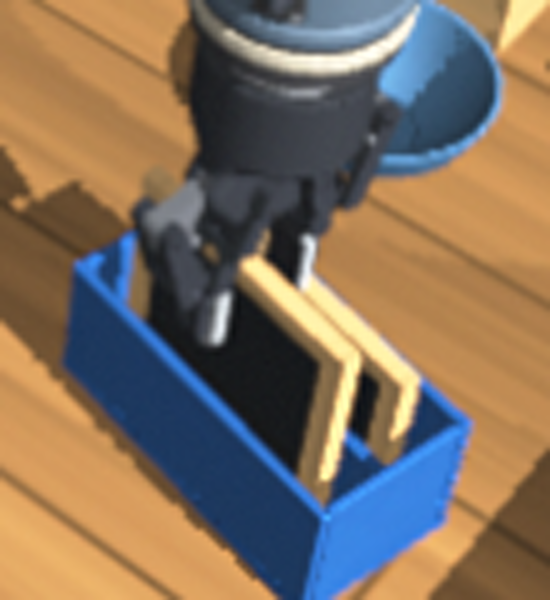

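The slate stands upright and free between the open fingers. Retreating straight up.

Request:
step_arm(moves="0 0 -0.3 0 0 0;0 0 -0.5 0 0 0;0 0 -0.6 0 0 0;0 0 -0.6 0 0 0;0 0 -0.6 0 0 0;0 0 -0.8 0 0 0;0 0 -0.8 0 0 0;0 0 -0.8 0 0 0;0 0 0 0 0 0;0 0 0 0 0 0;0 0 0 0 0 0;0 0 0 0 0 0;0 0 0 0 0 0;0 0 0 0 0 0")

```text
clock: 16.97
ee_pos: [0.4795, -0.3483, 0.2764]
tcp_rot: [-0.001, 0.784, 0.621, -0.001]
contact_force: [-1.0, -0.5, 0.4]
finger_gap: 0.497
```

```bash
python3 - <<'E'
from plan import *
need(bx(SX,0,.125),Rb)
s=snap("side","pics/s15.png");snap("top","pics/t15.png")
print(proj(s,[bx(-.0215,-.065,.151),bx(-.0215,.065,.151)]))
a=cv2.imread("pics/s15.png")[230:350,310:430];
cv2.imwrite("pics/c23.png",cv2.resize(a,None,fx=4.5,fy=4.5,interpolation=cv2.INTER_CUBIC))
E
```

```text
t 16.97 p [ 0.4795 -0.3483  0.2764] f [-1.  -0.5  0.4] gap 0.497 q [-0.63  0.42  0.34  1.5  -0.    1.17]
turn units [-0.04  0.    0.02] | shift now-axes units [-0.01  0.01  5.05] | shift in target axes [-0.01 -0.01  5.05]
[[390.34105358 301.92119462]
 [349.99980462 263.77644038]]
```

View pics/c23.png

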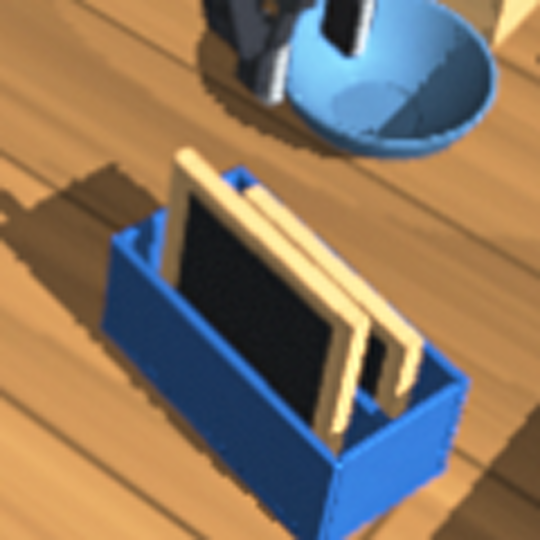

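View pics/s15.png

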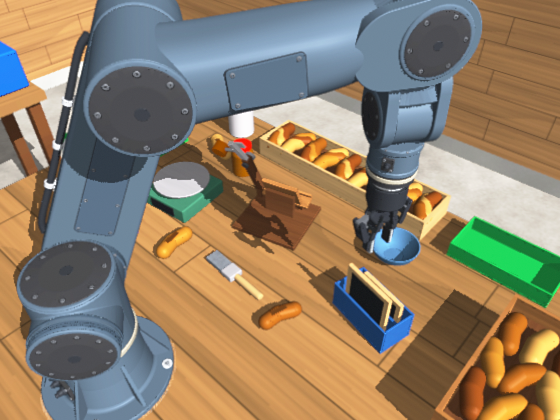

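The slate stands nearly vertical. Its top corners are at about (390,302) and (351,264), against a predicted (390,302) and (350,264). The small slate and the jar (242,157) are undisturbed, and the gripper is well clear.

```bash
python3 - <<'E'
from station import workorder
print(workorder.job_done())
E
```

```text
the job is handed in; nothing more can be done
None
```

The blank slate stands upright in the box's empty compartment, and I handed the job in at about 17 s; no verdict was reported. I pushed the orange knob over with the closed fingers until the finger fell to its stop and stayed up. Then I gripped the slate by its top edge, lifted it up the slope, turned it upright and lowered it into the box. I let go once it touched the floor and moved the gripper straight up, clear of it.

**Last checks:** The slate's top corners were within about 2 px of where they should be for standing on the floor. The small slate and jar were where they started, and the robot was touching nothing.

**What disagreed or went less smoothly:**
- **Camera fit:** the two camera views disagreed by 3–5 mm. I corrected for this using the slate's visible top edge.
- **Push on the knob:** the fingertip briefly rested on the knob's stem at about 30 N, because I had not allowed for the stem there. I raised it and the push finished cleanly.
- **Touching the floor:** the force peaked at about 33 N when the slate touched down. I backed off to almost none before opening the gripper.

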